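# Set the hold-down of a cut-off guide to running clearance and feed the slat to its stop

### The arm

A 6-joint arm with a two-finger parallel gripper is mounted at the origin on a cart in front of the work surface, level with it; the furniture and walls round the work are solid. World frame = base frame: x ahead of the robot, y to its left, z up, the work surface at z = 0. Lengths are in m, angles in rad, forces in N, time in s.
With the tool pointing down it reaches from about 0.25 to 0.775 m from the base axis. Payload 4 kg.
Tool frame: the origin (TCP) lies midway between the tips of the shut fingers; the grasp point (between the pads) lies 19 mm behind it; y points along the fingers, z is the direction in which the jaws open and shut, and the axes are right-handed (so a half turn about y gives the same grasp; the last joint's range is limited). The gripper opens to 94 mm and grips with 3 to 60 N. Pads are 16 mm wide; open, the fingers measure 119 mm over their backs; the gripper's body (75 mm by 177 mm) begins 78 mm behind the grasp point.
Start: joints at [-1.34, 0.087, 1.371, -0, 1.684, -0.103], TCP at [0.18, -0.52, 0.171] pointing down, gripper open.
Joint ranges: [-3.1, 3.1], [-0.76, 2.03], [0.27, 2.55], [-1.08, 4.22], [0.17, 2.65], [-2.57, 2.57]. Speed limits (rad/s): [2.79, 2.79, 3.14, 3.14, 3.14, 3.14].

### API

Orientations are given as a unit quaternion [w, x, y, z].
In Python, from station import arm gives the robot as it stands. The module is installed in compiled form; this text tells all that it offers.
- The arm moves only by the tool step_arm, never from a script. Its argument "targets" is a list that holds one entry, the list of rows, each a list of 7 numbers: the shift along the tool's x, y, z in m, then the turn, a rotation vector about the tool's x, y, z in rad, then the opening, from 0 (shut) to 1 (fully open). In form: [[[dx, dy, dz, wx, wy, wz, gripper], ...]]. A call has 1 to 12 rows; each row shifts and turns the pose as measured when the row begins, along the tool's axes as they then stand; what a row does not reach is not made up. A row lasts 1/8 s, in which the tool goes at most 62.5 mm and 10.7 degrees, less where a joint would pass 70% of its speed; a pose out of reach is approached as far as the arm can. A call is refused whole if a number of a shift passes 0.0625 or a number of a turn 0.188, either way. A call with a gripper value outside its range is refused whole. The fingers move at their own pace and stop on an object; "newtons" is the grip in N (left out, the last holds). Time passes only in rows, so rows that do not move let the fingers close. It gives the time, the measured TCP pose, the force and the opening at its end, in the units of the state.
- arm.get_state(): the state, without advancing time (a new reading comes with each control period).
- arm.snapshot(name): name is "scene" or "top" or "wrist"; returns a dict with "pixels" (400x640x3 uint8, blue, green, red), "fx", "fy", "cx", "cy" (pixels), "R" (3x3) and "t" (3): a world point X has camera coordinates R X + t; the wrist camera has in their place "tool_from_camera" (4x4, takes a point from camera to tool coordinates, whose origin is the TCP and whose axes are the tool frame's). Camera axes: x right, y down, z forward; pixel columns grow to the right and rows downward; lengths in m; the calibration is good to about 2 mm. A picture is of the moment at which its call begins: read the wrist's pose just before it. There is no depth.
- arm.job_done(): hands the job in, once; it reports no verdict.
Trained networks look in a picture, given as the dict that the camera call returned (one of the last four; its "shot" number tells which), for a name from the list of things; names that differ only in an ending like _2 or _b are one class to them, and where a whole thing is asked for, a point or a joint stands for the part that bears it (a point fixed in the world has none). Each returns a list of dicts, best first, with "p" (0 to 1); they miss things now and then, are a little off and sometimes report something else, mostly with a low value. They report only what shows in the picture. A call takes as long as a camera call.
- arm.spot_in(query, picture): "bbox" ([left, top, width, height] in pixels, round what is visible of it).
The state is a dict: "t": time; "joint_pos": joint angles; "qvel": joint speeds; "tau": joint torques, N m; "eef_pos": TCP position; "ee_rot": TCP orientation; "force": force on the tool from outside, world axes, zero at the start; "ft_torque": the same for the moment, N m; "opening": opening from 0.0 (shut) to 1.0 (fully open).
Only numpy, scipy, OpenCV 4.12 (cv2) and the standard library are available. Lean on these libraries where they do the work, as an engineer would, in place of code of your own. Each camera call takes 0.05 s, during which the arm holds its last target.

### The job

Get the cut-off guide ready for the next cut in the white slat. Turn the black hold-down knob clockwise until its shoe bottoms on the slat, nipped down firmly so that you feel it seat but not hard enough to bruise the wood; then back the knob off a quarter of a turn, so that the slat can run freely under the shoe. Last, slide the slat along its channel until its end butts gently against the metal length stop, and leave the knob set and the tools lying around undisturbed.

Things in the scene. Friction and masses are not known exactly. Their poses are not given: they have to be found in the camera images.
- cutting_guide: Wooden cut-off guide screwed to the bench: plywood base 165 (x) x 300 (y) x 12 mm, on it a pale bed 33 mm wide, top 24 mm above the bench, from y = -115 to +167 mm. Origin: on the bench, on the channel's centre line, below the hold-down screw; x across the channel (away from the robot at yaw 0), y along it towards the length stop, z up. It cannot move.
- guide_mouth (a point): Where the slat enters the channel: on the bed's top, y = -85 mm from the guide's origin. From here towards +y the slat runs between a back fence (+x side, 16 mm thick, top 50 mm above the bench) and a front lip (-x side, 14 mm thick, top 34 mm). The bed ends 30 mm further towards -y; there the slat lies free. Axes as the guide's.
- hold_down_bridge: Aluminium bar across the channel on two posts, 130 mm (x) x 30 mm (y) x 14 mm; carries the hold-down screw. Origin: centre of the bar's underside, about 66 mm above the bench; it is clamped at a slightly different height each time and does not move. Axes as the guide's.
- stop_face (a point): Centre of the face of the aluminium length stop (31 mm wide, 24 to 54 mm above the bench) that the slat must butt against, 150 mm along y from the guide's origin, 28 mm above the bench. Axes as the guide's.
- shoe: Black hold-down shoe (26 x 40 x 6 mm) on the lower end of the screw. Origin: centre of its flat underside. It does not turn; it goes straight down as the screw is turned in and seats on the slat. Firmly seated is 60 N or more on the slat; over 300 N strains the bridge and bruises the wood. Axes as the guide's.
- knob_top (a point): Centre of the top of the round black knurled knob on the hold-down screw (44 mm diameter, 30 mm high below this point, which lies 118 to 123 mm above the bench), free to grip all round from above; 5 mm or more of space below it. A white line on top and a white rib mark its x axis, which turns with it. Knob and shoe rise and sink together. The screw stays where it is left.
- hold_down_screw (a joint): Turn of the screw in rad, growing clockwise from above, which drives shoe and knob down 8 mm a turn (1.27 mm per rad). Its zero is arbitrary: the shoe bottoms 1.3 to 3.8 rad beyond the start. Free turning takes 0.1 N m; once seated the torque climbs by 0.13 N m per 100 N on the slat, within some 10 degrees.
- white_slat: Loose white-painted wooden slat, 30 mm wide (x), 280 mm long (y), 8 mm thick, about 0.1 kg, lying flat on the bed under the shoe, with 1.5 mm of play at either side. Origin: centre of its underside; y along its length towards the stop.
- slat_head (a point): Middle of the slat's end face towards the length stop, at half thickness; at the start it is 45 to 80 mm short of the stop. Axes as the slat's.
- slat_tail (a point): Middle of the slat's other end face, at half thickness (28 mm above the bench). It sticks out beyond the bed's end over the open bench, also when the slat is home (then by 15 mm), so it can be pushed or pinched there. Axes as the slat's.
- tape_measure: Yellow tape measure (40 x 80 x 66 mm) standing behind and to the right of the guide, a bystander. Origin: centre of its underside.
- pencil: Green pencil (117 mm long, 7 mm thick) in front of the guide, a bystander. Origin: its middle, at the underside.
- pen_2: Red and white marker pen (135 mm long, 17 mm thick) lying to the right, a bystander. Origin: its middle, at the underside.
- square_1: Try square (120 x 220 x 16 mm) lying to the right, a bystander. Origin: centre of its outline, at the underside.

How it is judged:
By the outcome, as a careful person would: the job done as asked, in the order asked, and still so for the second after the job is handed in, with the robot touching nothing.
It also fails if it takes over 72 s, if anything falls off the work surface, if the arm or the gripper's body presses on something with over 40 N, if the wrist force passes 120 N, or if a joint passes its speed limit or range.

## Working session

There is one attempt and no reset: what is moved stays moved. The work goes in short steps, Python scripts to look and compute and a tool call to move; the robot and the scene stay as the last step left them, time stands still between calls to the robot, and variables do not carry over. Pictures are saved under pics/ and viewed, and the job is handed in when it is done.

Besides the shell and the picture viewer there is one more tool, called by a JSON object that holds its "op" and its "data", one argument or row to a line. step_arm: Moves the arm, as the interface text tells. Its arguments: {"type":"object","properties":{"targets":{"type":"array","items":{"type":"array","items":{"type":"array","items":{"type":"number"}}}},"newtons":{"type":"number"}},"required":["targets"]}

```bash
mkdir -p pics; cat > h.py <<'E'
from station import arm
import numpy as np, cv2
from scipy.spatial.transform import Rotation as Ro
def rot(q): return Ro.from_quat([q[1],q[2],q[3],q[0]]).as_matrix()
def snap(n,f):
    s=arm.get_state(); p=arm.snapshot(n); cv2.imwrite('pics/'+f,p['pixels']); 
    if n=='wrist':
        T=np.eye(4);T[:3,:3]=rot(s['ee_rot']);T[:3,3]=s['eef_pos']
        W=T@np.array(p['tool_from_camera']); p['R']=W[:3,:3].T; p['t']=-W[:3,:3].T@W[:3,3]
    return p
def at_z(p,u,v,z):
    R=np.array(p['R']);t=np.array(p['t']);c=-R.T@t
    d=R.T@np.array([(u-p['cx'])/p['fx'],(v-p['cy'])/p['fy'],1]); return c+d*(z-c[2])/d[2]
def proj(p,X):
    c=np.array(p['R'])@np.array(X)+np.array(p['t']); return p['fx']*c[0]/c[2]+p['cx'],p['fy']*c[1]/c[2]+p['cy']
E
python3 - <<'E'
from h import *
s=arm.get_state();print({k:np.round(v,3) for k,v in s.items()});print(rot(s['ee_rot']).round(3))
for n in('scene','top','wrist'):
    p=snap(n,n+'0.png');print(n,p['fx'],np.round(p['R'],3).tolist(),np.round(p['t'],3))
    for q in('knob_top','white_slat','cutting_guide','hold_down_bridge','shoe'):
        print(q,[(np.round(d['bbox']),round(d['p'],2)) for d in arm.spot_in(q,p)[:2]])
E
```

```text
{'t': np.float64(0.0), 'joint_pos': array([-1.34 ,  0.088,  1.372,  0.   ,  1.684, -0.103]), 'qvel': array([-0.   ,  0.002,  0.   ,  0.002,  0.   ,  0.   ]), 'tau': array([ 0.0000e+00, -3.4018e+01, -3.0242e+01,  7.2000e-02,  3.3000e-02,
       -0.0000e+00]), 'eef_pos': array([ 0.18 , -0.519,  0.17 ]), 'ee_rot': array([ 0.117, -0.118,  0.698, -0.697]), 'force': array([-0.563, -0.017,  0.102]), 'ft_torque': array([0.02, 0.02, 0.  ]), 'opening': np.float64(1.0)}
[[-0.945 -0.001  0.328]
 [-0.328  0.002 -0.945]
 [-0.    -1.    -0.002]]
scene 445.06510016050436 [[-0.583, -0.812, -0.026], [-0.372, 0.295, -0.88], [0.722, -0.504, -0.474]] [0.242 0.293 0.771]
knob_top [(array([254., 214.,  19.,  20.]), 0.82)]
white_slat [(array([231., 225., 101.,  45.]), 0.93)]
cutting_guide [(array([182., 232., 145.,  79.]), 0.88)]
hold_down_bridge [(array([250., 213.,  35.,  54.]), 0.82), (array([231., 225., 101.,  45.]), 0.51)]
shoe [(array([257., 211.,  18.,  41.]), 0.59)]
top 456.6005847737694 [[0.022, -1.0, 0.009], [-0.998, -0.022, -0.059], [0.059, -0.008, -0.998]] [-0.081  0.518  1.293]
knob_top [(array([245., 188.,  15.,  14.]), 0.61)]
white_slat [(array([223., 190., 101.,  18.]), 0.7), (array([350., 246.,  25.,   9.]), 0.37)]
cutting_guide [(array([192., 169., 110.,  58.]), 0.73)]
hold_down_bridge [(array([244., 173.,  24.,  49.]), 0.7)]
shoe [(array([246., 186.,  21.,  20.]), 0.72), (array([220., 191., 105.,  18.]), 0.66)]
wrist 279.802109655384 [[0.327, -0.945, 0.001], [-0.915, -0.316, 0.25], [-0.236, -0.083, -0.968]] [-0.55  -0.026  0.391]
knob_top []
white_slat []
cutting_guide []
hold_down_bridge []
shoe []
```

```bash
python3 - <<'E'
import cv2
a=cv2.imread('pics/top0.png')[150:290,150:450];b=cv2.imread('pics/scene0.png')[170:330,150:400]
cv2.imwrite('pics/top0c.png',cv2.resize(a,None,fx=2.6,fy=2.6,interpolation=3));cv2.imwrite('pics/scene0c.png',cv2.resize(b,None,fx=3,fy=3,interpolation=3))
E
```

```text
(no output)
```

View pics/top0.png

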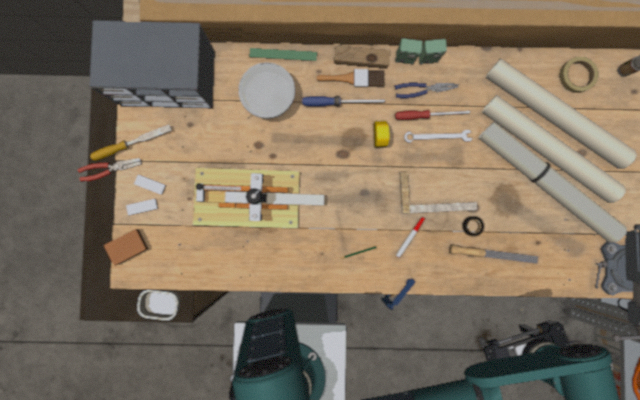

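```bash
sleep 0
```

```text
(no output)
```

View pics/top0c.png

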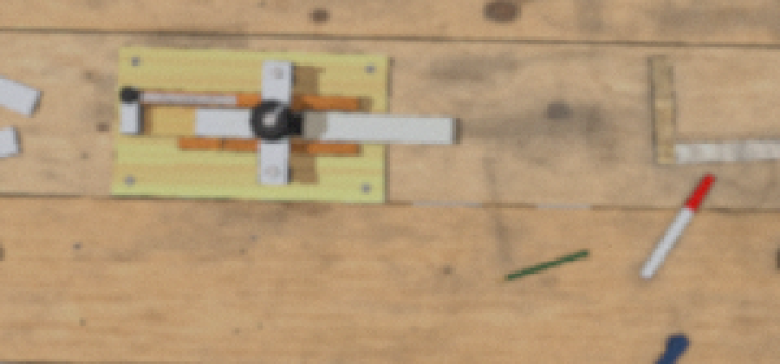

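View pics/scene0c.png

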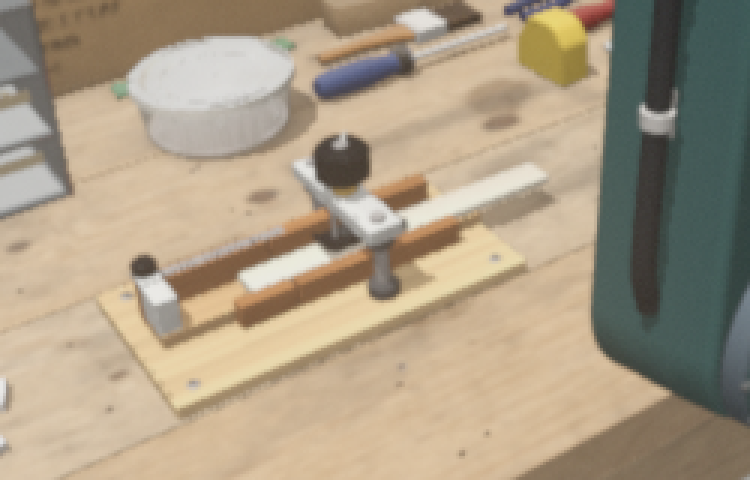

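```bash
python3 - <<'E'
from h import *
p=snap('top','top1.png')
c=lambda u,v,z:at_z(p,150+(u+.5)/2.6-.5,150+(v+.5)/2.6-.5,z)
C=[c(117,47,.012),c(388,57,.012),c(385,203,.012),c(113,194,.012)]
for x in C: print(x.round(4))
print('centre',np.mean(C,0).round(4)); y=(C[0]-C[1]+C[3]-C[2]); print('yaw',np.degrees(np.arctan2(-y[0],y[1])))
print('knob',c(271,121,.12).round(4)); print('tail',c(456,130,.032).round(4),'head',c(195,121,.032).round(4))
s=snap('scene','scene1.png'); print('knob scene',at_z(s,150+342/3,170+142/3,.12).round(4))
E
```

```text
[0.5889 0.2846 0.012 ]
[ 0.5846 -0.0155  0.012 ]
[ 0.4232 -0.016   0.012 ]
[0.4266 0.2829 0.012 ]
centre [0.5058 0.134  0.012 ]
yaw -0.741400193077016
knob [0.505  0.0978 0.12  ]
tail [ 0.5043 -0.092   0.032 ] head [0.5078 0.1918 0.032 ]
knob scene [0.5091 0.0951 0.12  ]
```

{"op": "step_arm", "data": {
  "targets": [
    [[-0.0365,-0.003,-0.0339,0,0,0,1],[-0.0365,-0.003,-0.0339,0,0,0,1],[-0.0365,-0.003,-0.0339,0,0,0,1],[-0.0365,-0.003,-0.0339,0,0,0,1],[-0.0365,-0.003,-0.0339,0,0,0,1],[-0.0365,-0.003,-0.0339,0,0,0,1],[-0.0365,-0.003,-0.0339,0,0,0,1],[-0.0365,-0.003,-0.0339,0,0,0,1],[-0.0365,-0.003,-0.0339,0,0,0,1],[-0.0365,-0.003,-0.0339,0,0,0,1],[-0.0365,-0.003,-0.0339,0,0,0,1],[-0.0365,-0.003,-0.0339,0,0,0,1]]
  ]
}}

```text
t: 2.5
eef_pos: [0.4692, 0.0211, 0.2099]
ee_rot: [-0.117, 0.112, -0.696, 0.699]
force: [1.0, 0.1, 0.6]
opening: 0.996
```

{"op": "step_arm", "data": {
  "targets": [
    [[0,0,0,0,-0.186,0,1],[0,0,0,0,-0.186,0,1],[0,0,0,0,-0.186,0,1],[0,0,0,0,-0.186,0,1],[0,0,0,0,-0.186,0,1],[0,0,0,0,-0.186,0,1],[0,0,0,0,-0.186,0,1],[0,0,0,0,-0.186,0,1],[0,0,0,0,-0.186,0,1],[0,0,0,0,-0.186,0,1]]
  ]
}}

```text
t: 3.75
eef_pos: [0.4704, 0.0259, 0.2103]
ee_rot: [0.632, -0.63, 0.316, -0.322]
force: [-0.3, 0.0, -0.9]
opening: 1.0
```

```bash
python3 - <<'E'
from h import *
s=arm.get_state();print(s['t'],np.round(s['joint_pos'],3),np.round(s['eef_pos'],4));print(rot(s['ee_rot']).round(3))
p=snap('wrist','w2.png');print(np.round(p['tool_from_camera'],3), proj(p,[.507,.096,.12]))
for q in('knob_top','stop_face','white_slat'): print(q,[(np.round(d['bbox']),round(d['p'],2)) for d in arm.spot_in(q,p)[:2]])
E
```

```text
3.75 [-6.500e-02 -1.010e-01  1.482e+00 -1.000e-03  1.753e+00 -6.990e-01] [0.4704 0.0259 0.2103]
[[ 0.593  0.009  0.805]
 [-0.805 -0.002  0.593]
 [ 0.006 -1.     0.006]]
[[ 0.001  0.968  0.252 -0.073]
 [-0.    -0.252  0.968 -0.214]
 [ 1.    -0.001  0.    -0.   ]
 [ 0.     0.     0.     1.   ]] (np.float64(380.8978965571051), np.float64(163.03804472109937))
knob_top [(array([358., 141.,  43.,  39.]), 0.58), (array([277.,   0., 221., 241.]), 0.37)]
stop_face [(array([274.,   0., 222., 241.]), 0.6)]
white_slat [(array([282.,  90., 139., 167.]), 0.61)]
```

View pics/w2.png

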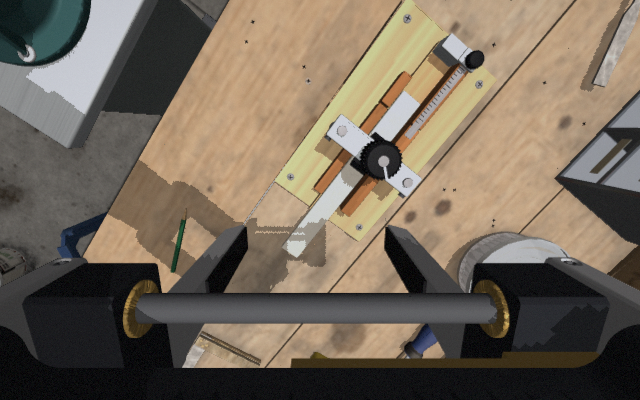

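```bash
python3 - <<'E'
from h import *
p=snap('wrist','w3.png');a=p['pixels'][0:270,250:500];cv2.imwrite('pics/w3c.png',cv2.resize(a,None,fx=2.2,fy=2.2,interpolation=2)[:600])
print('knob',at_z(p,384,160,.12).round(4), at_z(p,379.5,160.5,.12).round(4))
E
```

```text
knob [0.5084 0.1002 0.12  ] [0.5047 0.0969 0.12  ]
```

View pics/w3c.png

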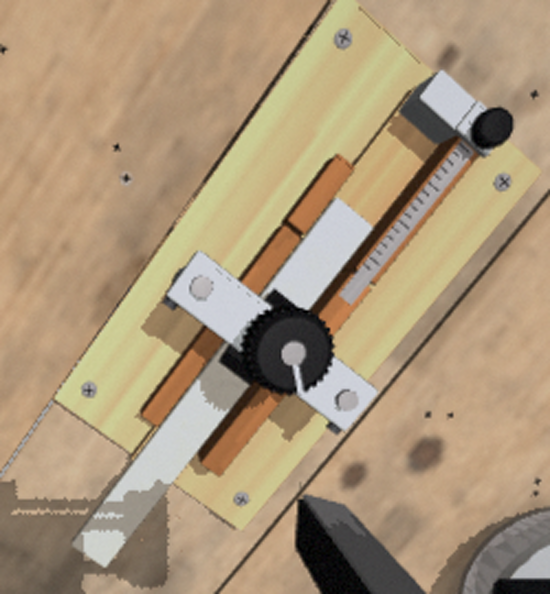

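{"op": "step_arm", "data": {
  "targets": [
    [[-0.0182,0.005,0.0361,0,0,0,1],[-0.0182,0.005,0.0361,0,0,0,1],[0,0,0,0,-0.186,0,1],[0,0,0,0,-0.186,0,1],[0,0,0,0,-0.186,0,1],[0,0,0,0,-0.186,0,1],[0,0,0,0,-0.186,0,1],[0,0,0,0,-0.186,0,1],[0,0,0,0,-0.186,0,1],[0,0,0,0,-0.186,0,1],[0,0,0,0,-0.186,0,1],[0,0,0,0,-0.186,0,1]]
  ]
}}

```text
t: 5.5
eef_pos: [0.5093, 0.1, 0.1995]
ee_rot: [-0.631, 0.635, 0.317, -0.313]
force: [-0.6, 0.6, -0.3]
opening: 1.0
```

```bash
python3 - <<'E'
from h import *
s=arm.get_state();print(s['t'],np.round(s['joint_pos'],3),np.round(s['eef_pos'],4));print(rot(s['ee_rot']).round(3))
p=snap('wrist','w4.png');print(proj(p,[.507,.098,.12]))
q=[d for d in arm.spot_in('knob_top',p)[:2]];print(q)
a=p['pixels'][0:270,200:500];cv2.imwrite('pics/w4c.png',cv2.resize(a,None,fx=2.2,fy=2.2,interpolation=2))
E
```

```text
5.5 [ 0.087  0.008  1.398 -0.003  1.728 -2.407] [0.5093 0.1    0.1995]
[[ 0.604  0.008 -0.797]
 [ 0.797 -0.002  0.604]
 [ 0.003 -1.    -0.008]]
(np.float64(316.98652408732784), np.float64(194.78487489188325))
[{'bbox': [296.5, 177.6, 40.4, 37.6], 'p': 0.61}, {'bbox': [222.8, 75.1, 208.3, 218.2], 'p': 0.37}]
```

View pics/w4c.png

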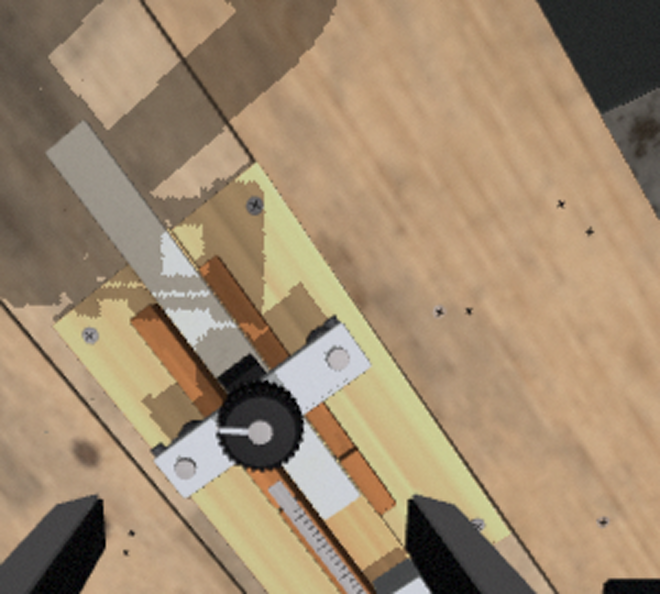

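```bash
python3 - <<'E'
from h import *
p=snap('wrist','w5.png')
for z in(.118,.121):
  for u,v in((318.2,196.2),(318.5,193)): print(z,at_z(p,u,v,z).round(4))
R=rot(arm.get_state()['ee_rot']);e=arm.get_state()['eef_pos']
print((R.T@(np.array([.5065,.0985,.098])-e)).round(4))
print('tail',at_z(p,200+68/2.2,137/2.2,.032).round(4),'head',at_z(p,200+342/2.2,510/2.2,.032).round(4))
E
```

```text
0.118 [0.5072 0.1004 0.118 ]
0.118 [0.5048 0.0978 0.118 ]
0.121 [0.5068 0.0998 0.121 ]
0.121 [0.5044 0.0972 0.121 ]
[-0.0032  0.1015  0.0021]
tail [ 0.5021 -0.0859  0.032 ] head [0.5095 0.1924 0.032 ]
```

{"op": "step_arm", "data": {
  "targets": [
    [[-0.001,0.02,0.0008,-0.004,0,0.004,1],[-0.0008,0.02,0.0007,-0.004,0,0.004,1],[0,0.02,0,0,0,0,1],[0,0.02,0,0,0,0,1],[0,0.015,0,0,0,0,1],[0,0.005,0,0,0,0,1]]
  ]
}}

```text
t: 6.4
eef_pos: [0.509, 0.0986, 0.0977]
ee_rot: [-0.632, 0.644, 0.307, -0.303]
force: [-0.1, -0.1, 0.4]
opening: 0.996
```

```bash
python3 - <<'E'
from h import *
s=arm.get_state();print(s['t'],np.round(s['eef_pos'],4),s['force'],s['ft_torque']);print(rot(s['ee_rot']).round(3))
p=snap('wrist','w6.png')
cv2.imwrite('pics/w6c.png',cv2.resize(p['pixels'][150:],(800,312)))
E
```

```text
6.4 [0.509  0.0986 0.0977] [-0.11831368 -0.14297058  0.40342335] [ 0.09896627 -0.07804206  0.00017804]
[[ 0.629  0.013 -0.778]
 [ 0.778 -0.013  0.629]
 [-0.002 -1.    -0.018]]
```

View pics/w6.png

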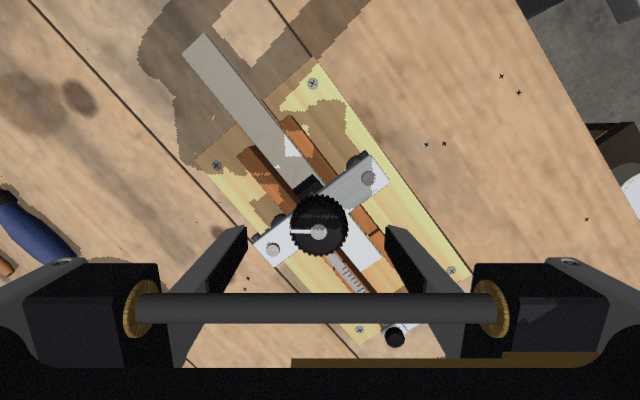

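```bash
python3 - <<'E'
from h import *
p=snap('wrist','w7.png');s=arm.get_state();R=rot(s['ee_rot'])
for z in (.118,.121):
  X=at_z(p,318.5,231.5,z);print(X.round(4),(R.T@(X-s['eef_pos'])).round(4))
a=p['pixels'][180:270,270:370];cv2.imwrite('pics/w7c.png',cv2.resize(a,None,fx=6,fy=6,interpolation=2))
E
```

```text
[0.5076 0.1006 0.118 ] [ 0.0004 -0.0197  0.0022]
[0.5069 0.0997 0.121 ] [-0.0007 -0.0226  0.0022]
```

View pics/w7c.png

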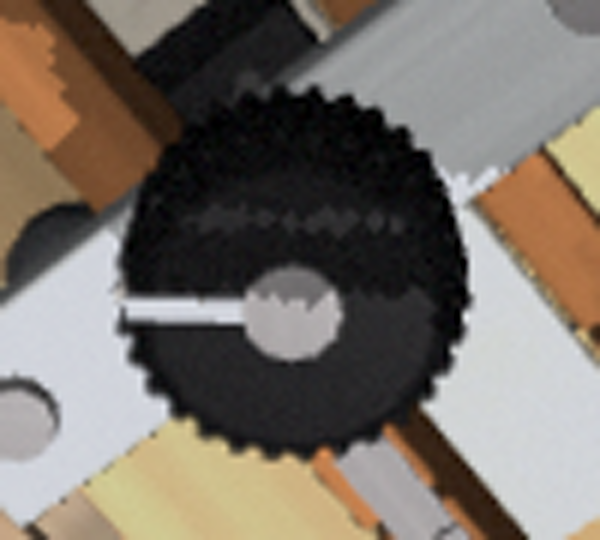

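{"op": "step_arm", "data": {
  "targets": [
    [[0,0,0.0022,0.018,0,-0.002,1],[0,0,0,0,0,0,1]]
  ]
}}

```text
t: 6.75
eef_pos: [0.5087, 0.1002, 0.1001]
ee_rot: [-0.638, 0.638, 0.306, -0.304]
force: [0.2, 0.5, -0.3]
opening: 0.999
```

```bash
python3 - <<'E'
from h import *
p=snap('wrist','w8.png');s=arm.get_state();R=rot(s['ee_rot']);print(s['eef_pos'].round(4) if hasattr(s['eef_pos'],'round') else s['eef_pos'],R.round(3),s['force'],s['ft_torque'],s['joint_pos'])
a=p['pixels'][180:270,270:370];cv2.imwrite('pics/w8c.png',cv2.resize(a,None,fx=6,fy=6,interpolation=2))
for z in (.118,.121):
  X=at_z(p,318.5,231.5,z);print(X.round(4),(R.T@(X-s['eef_pos'])).round(4))
E
```

```text
[0.5088 0.1002 0.1002] [[ 0.629  0.003 -0.778]
 [ 0.778  0.001  0.629]
 [ 0.003 -1.    -0.002]] [0.28602047 0.21363932 0.24737539] [ 0.1229686  -0.08814792  0.03234994] [ 8.47833608e-02  3.94494093e-02  1.56264798e+00  5.32034996e-04
  1.53607303e+00 -2.37714194e+00]
[0.5081 0.1027 0.118 ] [ 0.0016 -0.0178  0.002 ]
[0.5074 0.1018 0.121 ] [ 0.0004 -0.0208  0.002 ]
```

View pics/w8c.png

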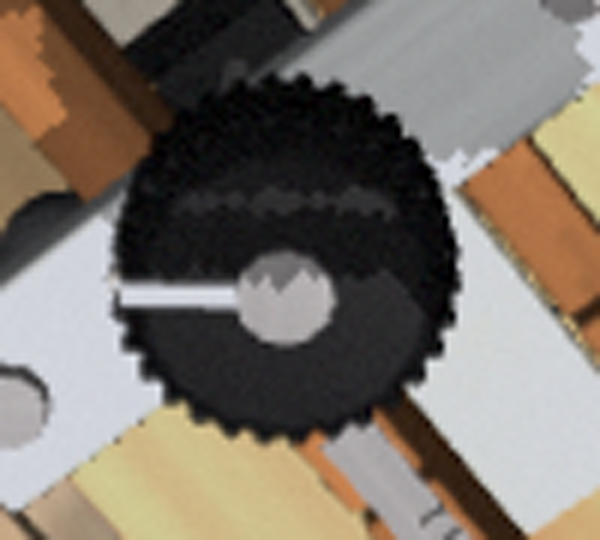

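{"op": "step_arm", "data": {
  "targets": [
    [[-0.0005,0.003,0.0015,0.0,0,0,0.6],[0,0,0,0,0,0,0.4],[0,0,0,0,0,0,0.3],[0,0,0,0,0,0,0.2],[0,0,0,0,0,0,0.2],[0,0,0,0,0,0,0.2]]
  ],
  "newtons": 25
}}

```text
t: 7.55
eef_pos: [0.5075, 0.1009, 0.0978]
ee_rot: [-0.638, 0.639, 0.306, -0.303]
force: [0.6, -0.1, -0.1]
opening: 0.398
```

```bash
python3 - <<'E'
from h import *
p=snap('wrist','w9.png');s=arm.get_state();R=rot(s['ee_rot']);print(s['t'],np.round(s['eef_pos'],4),R.round(3),s['force'],s['ft_torque'],s['opening'])
E
```

```text
7.6 [0.5076 0.1009 0.0977] [[ 0.629  0.005 -0.778]
 [ 0.778  0.001  0.629]
 [ 0.004 -1.    -0.003]] [ 0.36272184 -0.9935094  -0.03999893] [ 0.08503127 -0.12102067  0.03684489] 0.35828702674876767
```

View pics/w9.png

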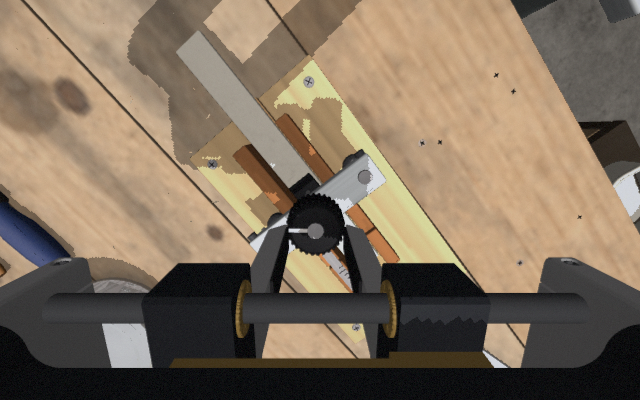

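```bash
python3 - <<'E'
from h import *
p=snap('wrist','w10.png');s=arm.get_state();R=rot(s['ee_rot']);print(s['opening'],p['cx'],p['cy'])
f=lambda v:np.round(proj(p,s['eef_pos']+R@np.array(v)),1)
print('tcp',f([0,0,0]),'grasp',f([0,-.019,0]),'top',f([0,-.023,0]), [f([x,0,.017]) for x in(-.008,.008)],[f([x,-.03,.017]) for x in(-.008,.008)])
a=p['pixels'][180:270,270:370];cv2.imwrite('pics/w10c.png',cv2.resize(a,None,fx=6,fy=6,interpolation=2))
E
```

```text
0.31328065583002496 315.62207427259506 200.33845149258482
tcp [315.8 221.6] grasp [315.8 229.9] top [315.8 231.8] [array([337.1, 212. ]), array([336.8, 230.9])] [array([340.3, 224.6]), array([339.8, 246. ])]
```

View pics/w10c.png

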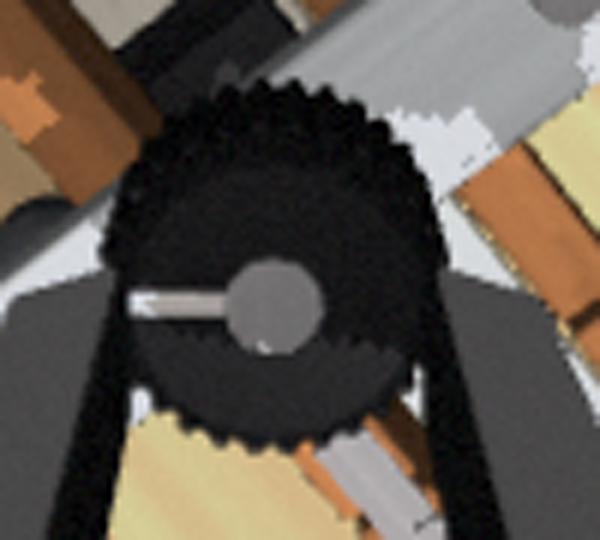

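{"op": "step_arm", "data": {
  "targets": [
    [[0,0,0,0,0,0,0.2],[0,0,0,0,0,0,0.2]]
  ]
}}

```text
t: 7.9
eef_pos: [0.5076, 0.1009, 0.0977]
ee_rot: [-0.638, 0.639, 0.306, -0.303]
force: [-0.0, 0.0, 0.1]
opening: 0.201
```

```bash
python3 - <<'E'
from h import *
p=snap('wrist','w11.png');s=arm.get_state();print(s['opening'],s['force'],s['ft_torque'])
a=p['pixels'][180:270,250:390];cv2.imwrite('pics/w11c.png',cv2.resize(a,None,fx=5,fy=5,interpolation=2))
E
```

```text
0.20188675978017984 [ 0.00344012 -0.28771823  0.26331711] [ 0.17854051 -0.11771291 -0.0250462 ]
```

View pics/w11c.png

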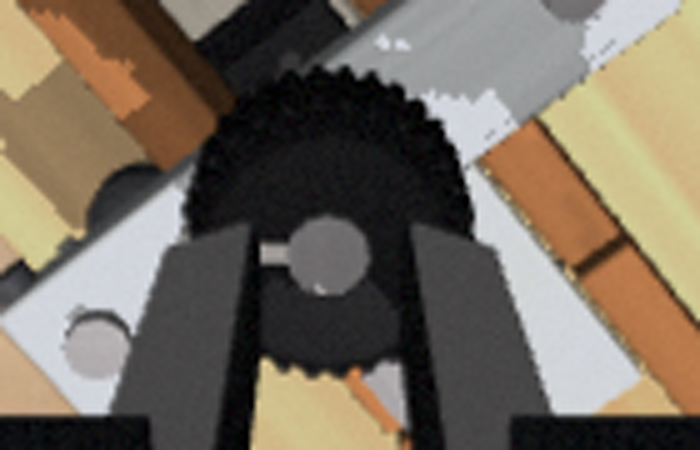

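```bash
python3 - <<'E'
from h import *
s=arm.get_state()
for n in('scene','top'):
    p=snap(n,n+'12.png');print(proj(p,s['eef_pos']),proj(p,[.5075,.1005,.12]))
    if n=='scene': a=p['pixels'][130:280,180:340];cv2.imwrite('pics/s12c.png',cv2.resize(a,None,fx=4,fy=4,interpolation=2))
E
```

```text
(np.float64(262.9482393994185), np.float64(226.62739625791713)) (np.float64(262.26617655826647), np.float64(218.32140424879572))
(np.float64(253.86889609024325), np.float64(195.72683008027184)) (np.float64(252.93672287111735), np.float64(195.2741089887718))
```

View pics/s12c.png

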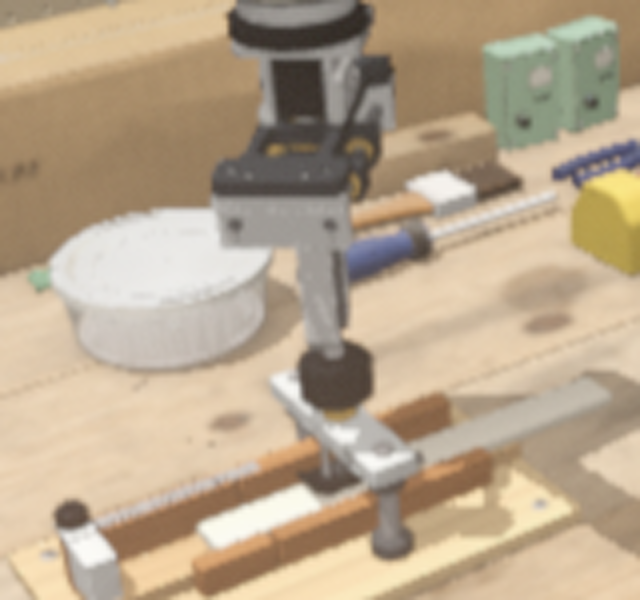

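{"op": "step_arm", "data": {
  "targets": [
    [[0,0,0,0,0,0,0.55],[0,0,0,0,0,0,0.55],[0,0,0,0,0,0,0.55],[0,0,0,0,0,0,0.55],[0,0,0,0,0,0,0.55]]
  ]
}}

```text
t: 8.68
eef_pos: [0.5076, 0.1009, 0.0977]
ee_rot: [-0.638, 0.638, 0.306, -0.303]
force: [0.1, -0.3, 0.2]
opening: 0.551
```

```bash
python3 - <<'E'
from h import *
s=arm.get_state();R=rot(s['ee_rot']);print(s['opening'],s['force'])
p=snap('scene','s13.png');a=p['pixels'][130:280,180:340];cv2.imwrite('pics/s13c.png',cv2.resize(a,None,fx=4,fy=4,interpolation=2))
for d in(-1,1):
  for y in(0,-.02,-.04): 
    u=proj(p,s['eef_pos']+R@np.array([0,y,d*.094*.55/2])); print(d,y,np.round([(u[0]-180)*4,(u[1]-130)*4]))
p=snap('wrist','w13.png')
E
```

```text
0.5512915276847071 [ 0.06975662 -0.29397163  0.18564755]
-1 0 [339. 364.]
-1 -0.02 [336. 335.]
-1 -0.04 [334. 305.]
1 0 [324. 410.]
1 -0.02 [321. 380.]
1 -0.04 [318. 349.]
```

View pics/s13c.png

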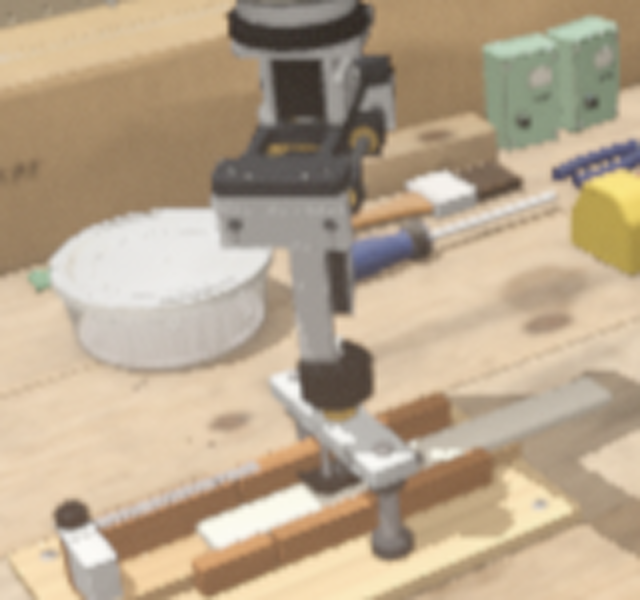

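View pics/w13.png

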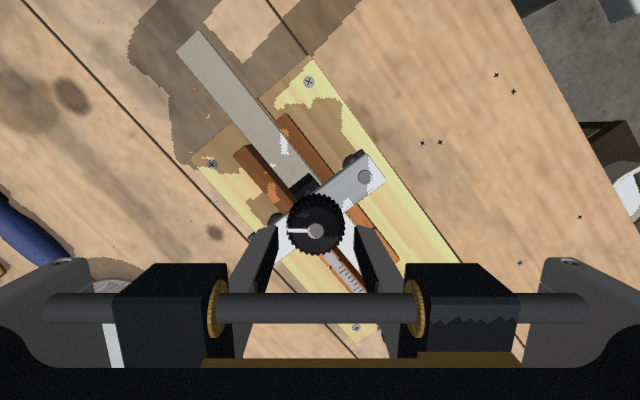

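{"op": "step_arm", "data": {
  "targets": [
    [[0,0.004,0,0,0,0,0.75],[0,0.004,0,0,0,0,0.75],[0,0.004,0,0,0,0,0.75],[0,0.0,0,0,0,0,0.75]]
  ]
}}

```text
t: 9.28
eef_pos: [0.5073, 0.1009, 0.0844]
ee_rot: [-0.638, 0.638, 0.306, -0.303]
force: [-0.1, -0.3, -0.1]
opening: 0.751
```

```bash
python3 - <<'E'
from h import *
s=arm.get_state();R=rot(s['ee_rot']);print(s['opening'],s['force'],np.round(s['eef_pos'],4))
p=snap('scene','s14.png');a=p['pixels'][130:280,180:340];cv2.imwrite('pics/s14c.png',cv2.resize(a,None,fx=4,fy=4,interpolation=2))
print(-p['R'].T@p['t'] if hasattr(p['R'],'T') else 0)
for d in(-1,1):
  for y in(0,-.02,-.03,-.04): 
    u=proj(p,s['eef_pos']+R@np.array([0,y,d*.094*s['opening']/2])); print(d,y,np.round([(u[0]-180)*4,(u[1]-130)*4]))
E
```

```text
0.7507414018800077 [-0.07246634 -0.31968963 -0.11021159] [0.5073 0.1009 0.0844]
[-0.30659279  0.49830341  0.630313  ]
-1 0 [344. 375.]
-1 -0.02 [341. 347.]
-1 -0.03 [340. 332.]
-1 -0.04 [339. 318.]
1 0 [323. 439.]
1 -0.02 [320. 409.]
1 -0.03 [319. 394.]
1 -0.04 [317. 379.]
```

View pics/s14c.png

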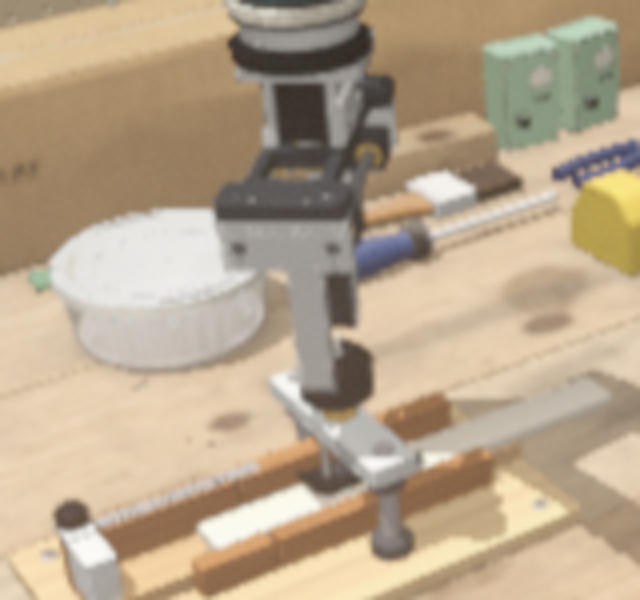

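{"op": "step_arm", "data": {
  "targets": [
    [[0,0.005,0,0,0,0,0.75],[0,0.005,0,0,0,0,0.75],[0,0.005,0,0,0,0,0.75],[0,0.003,0,0,0,0,0.75],[0,0.0,0,0,0,0,0.75]]
  ]
}}

```text
t: 9.95
eef_pos: [0.5075, 0.1009, 0.0653]
ee_rot: [-0.638, 0.638, 0.306, -0.303]
force: [-0.5, -0.4, -0.1]
opening: 0.752
```

```bash
python3 - <<'E'
from h import *
s=arm.get_state();R=rot(s['ee_rot']);print(s['opening'],s['force'],np.round(s['eef_pos'],4),R.round(3))
p=snap('scene','s15.png');a=p['pixels'][130:280,180:340];cv2.imwrite('pics/s15c.png',cv2.resize(a,None,fx=4,fy=4,interpolation=2))
p=snap('wrist','w15.png');a=p['pixels'][160:300,220:410];cv2.imwrite('pics/w15c.png',cv2.resize(a,None,fx=4,fy=4,interpolation=2))
E
```

```text
0.7517590694319843 [-0.47908946 -0.44099232 -0.13965428] [0.5075 0.1009 0.0653] [[ 0.629  0.004 -0.778]
 [ 0.778  0.001  0.629]
 [ 0.003 -1.    -0.003]]
```

View pics/s15c.png

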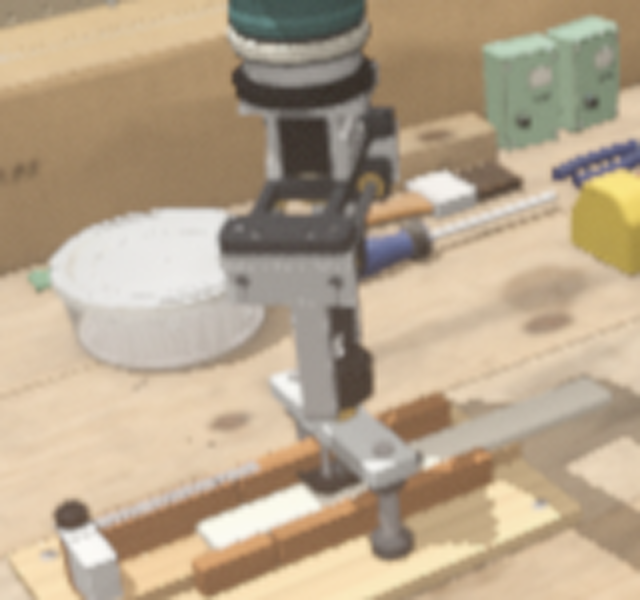

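View pics/w15c.png

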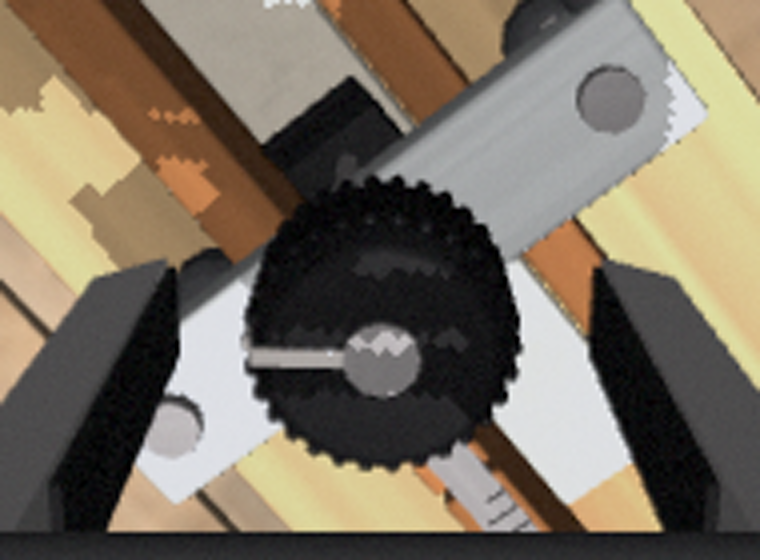

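{"op": "step_arm", "data": {
  "targets": [
    [[0,0.001,0,0,0,0,0.5],[0,0,0,0,0,0,0.35],[0,0,0,0,0,0,0.35],[0,0,0,0,0,0,0.35],[0,0,0,0,0,0,0.35]]
  ],
  "newtons": 25
}}

```text
t: 10.68
eef_pos: [0.5081, 0.101, 0.0652]
ee_rot: [-0.638, 0.639, 0.307, -0.303]
force: [0.2, -0.8, 0.7]
opening: 0.464
```

```bash
python3 - <<'E'
from h import *
s=arm.get_state();R=rot(s['ee_rot']);print(s['t'],s['opening'],s['force'],s['ft_torque'],np.round(s['eef_pos'],4))
p=snap('wrist','w16.png');a=p['pixels'][160:300,220:410];cv2.imwrite('pics/w16c.png',cv2.resize(a,None,fx=4,fy=4,interpolation=2))
E
```

```text
10.675 0.4640000014938332 [ 0.18322723 -0.78622038  0.73647742] [ 0.09583204 -0.14839452  0.0060148 ] [0.5081 0.101  0.0652]
```

View pics/w16c.png

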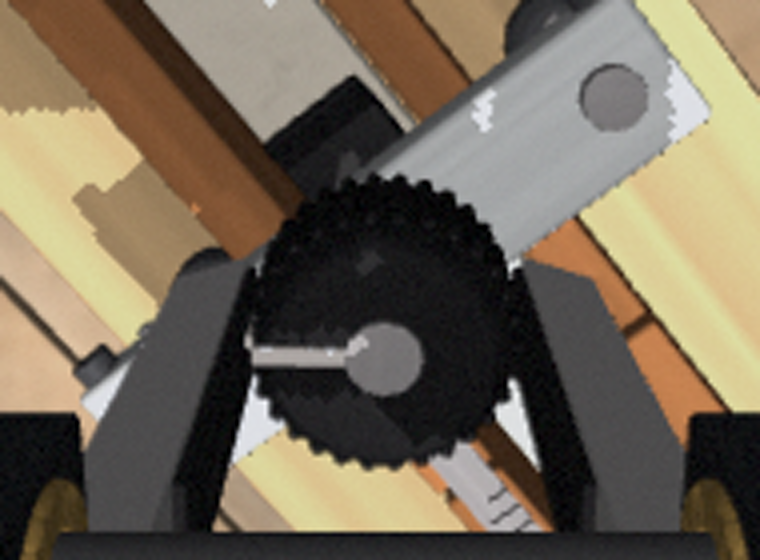

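{"op": "step_arm", "data": {
  "targets": [
    [[0,0.0001,0,0,0.09,0,0.35],[0,0.0002,0,0,0.15,0,0.35],[0,0.0002,0,0,0.15,0,0.35],[0,0.0002,0,0,0.15,0,0.35]]
  ]
}}

```text
t: 11.22
eef_pos: [0.5087, 0.1002, 0.0645]
ee_rot: [-0.696, 0.698, 0.12, -0.115]
force: [0.2, -1.0, 0.4]
opening: 0.463
```

```bash
cat >> h.py <<'E'
def st(f=None):
    s=arm.get_state();R=rot(s['ee_rot']);print('t',round(s['t'],2),'op',round(s['opening'],3),'F',np.round(s['force'],2),'M',np.round(s['ft_torque'],3),'e',np.round(s['eef_pos'],4),'yaw',round(np.arctan2(R[1,2],R[0,2]),4),'ty',R[:,1].round(3),'j6',round(s['joint_pos'][5],3),'tau6',round(s['tau'][5],3))
    if f:
        p=snap('wrist',f);a=p['pixels'][160:300,220:410];cv2.imwrite('pics/'+f,cv2.resize(a,None,fx=4,fy=4,interpolation=2))
E
python3 -c "
from h import *
st('w17.png')"
```

```text
t 11.22 op 0.463 F [ 0.22 -1.02  0.44] M [-0.07  -0.098  0.177] e [0.5087 0.1002 0.0645] yaw 1.9057 ty [ 0.007 -0.001 -1.   ] j6 -1.819 tau6 -0.897
```

View pics/w17.png

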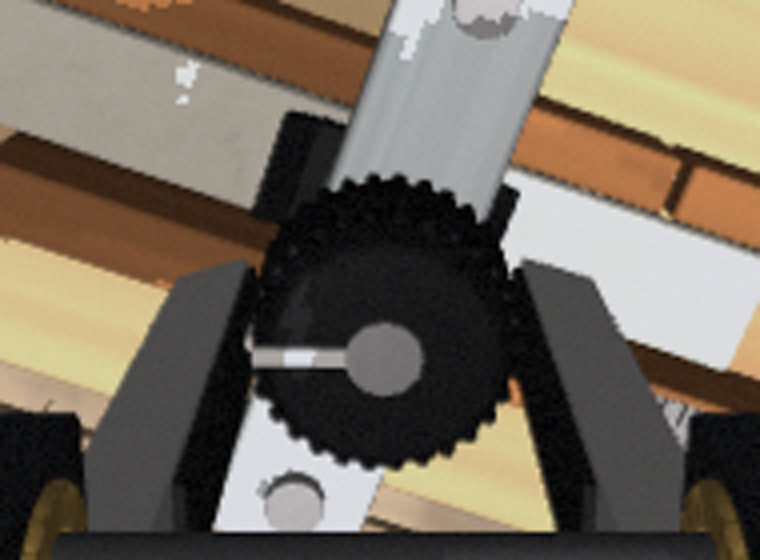

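{"op": "step_arm", "data": {
  "targets": [
    [[0,0.0001,0,0,0.15,0,0.35],[0,0.0002,0,0,0.15,0,0.35],[0,0.0002,0,0,0.15,0,0.35],[0,0.0002,0,0,0.15,0,0.35],[0,0.0002,0,0,0.15,0,0.35],[0,0.0002,0,0,0.15,0,0.35]]
  ]
}}

```text
t: 12.02
eef_pos: [0.5084, 0.0985, 0.0633]
ee_rot: [-0.676, 0.678, -0.201, 0.206]
force: [-0.4, -0.6, -0.4]
opening: 0.461
```

```bash
python3 -c "
from h import *
st();s=arm.get_state();arm.snapshot('top');st()"
```

```text
t 12.03 op 0.461 F [-0.42 -0.64 -0.44] M [-0.158 -0.001  0.122] e [0.5084 0.0985 0.0633] yaw 0.9879 ty [ 0.006 -0.005 -1.   ] j6 -0.902 tau6 -0.882
t 12.07 op 0.462 F [-0.36 -0.33  0.34] M [-0.201 -0.008 -0.096] e [0.5084 0.0985 0.0633] yaw 0.9843 ty [ 0.006 -0.005 -1.   ] j6 -0.898 tau6 0.209
```

{"op": "step_arm", "data": {
  "targets": [
    [[0,0.0001,0,0,0.08,0,0.35],[0,0.0001,0,0,0.08,0,0.35],[0,0.0001,0,0,0.08,0,0.35]]
  ],
  "newtons": 10
}}

```text
t: 12.45
eef_pos: [0.5082, 0.0983, 0.063]
ee_rot: [-0.647, 0.649, -0.28, 0.285]
force: [-1.0, -0.5, 0.2]
opening: 0.464
```

```bash
python3 -c "
from h import *
st('w18.png')"
```

```text
t 12.45 op 0.464 F [-0.96 -0.51  0.2 ] M [-0.118  0.04   0.118] e [0.5082 0.0983 0.063 ] yaw 0.7494 ty [ 0.006 -0.005 -1.   ] j6 -0.663 tau6 -0.406
```

View pics/w18.png

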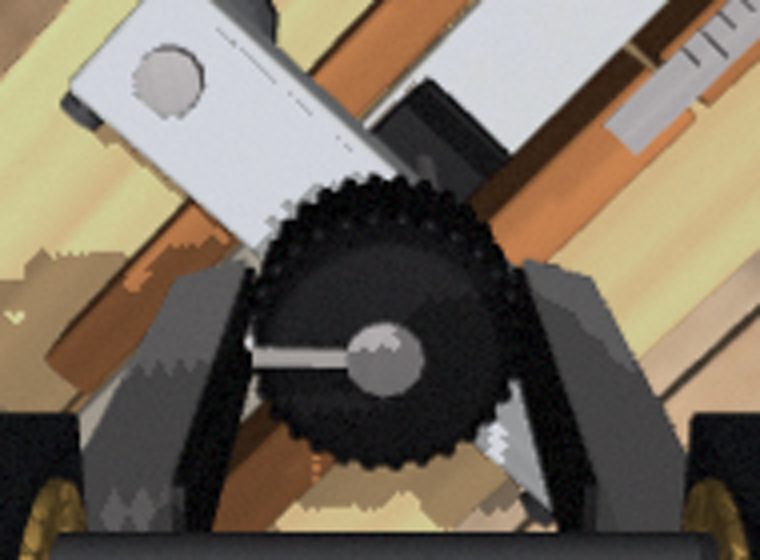

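{"op": "step_arm", "data": {
  "targets": [
    [[0,0.0001,0,0,0.08,0,0.35],[0,0.0001,0,0,0.08,0,0.35],[0,0.0001,0,0,0.08,0,0.35]]
  ]
}}

```text
t: 12.88
eef_pos: [0.5078, 0.098, 0.0627]
ee_rot: [-0.61, 0.612, -0.354, 0.359]
force: [-0.2, -0.0, 0.9]
opening: 0.464
```

```bash
python3 -c "
from h import *
st()"
```

```text
t 12.88 op 0.464 F [-0.25 -0.03  0.94] M [-0.103  0.038  0.115] e [0.5078 0.098  0.0627] yaw 0.5138 ty [ 0.005 -0.006 -1.   ] j6 -0.427 tau6 -0.404
```

{"op": "step_arm", "data": {
  "targets": [
    [[0,0.0001,0,0,0.08,0,0.35],[0,0.0001,0,0,0.08,0,0.35],[0,0.0001,0,0,0.08,0,0.35]]
  ]
}}

```text
t: 13.25
eef_pos: [0.5074, 0.0979, 0.0624]
ee_rot: [-0.564, 0.566, -0.423, 0.428]
force: [-0.5, 0.0, -1.1]
opening: 0.468
```

```bash
python3 -c "
from h import *
st()"
```

```text
t 13.25 op 0.468 F [-0.51  0.03 -1.08] M [-0.099  0.043  0.116] e [0.5074 0.0979 0.0624] yaw 0.2799 ty [ 0.004 -0.006 -1.   ] j6 -0.193 tau6 -0.403
```

{"op": "step_arm", "data": {
  "targets": [
    [[0,0.0001,0,0,0.08,0,0.35],[0,0.0001,0,0,0.08,0,0.35],[0,0.0001,0,0,0.08,0,0.35]]
  ]
}}

```text
t: 13.62
eef_pos: [0.5069, 0.0978, 0.0621]
ee_rot: [-0.51, 0.512, -0.486, 0.491]
force: [-0.7, -0.6, 0.5]
opening: 0.468
```

```bash
python3 -c "
from h import *
st()"
```

```text
t 13.62 op 0.468 F [-0.71 -0.63  0.51] M [-0.045  0.022  0.082] e [0.5069 0.0978 0.0621] yaw 0.0459 ty [ 0.003 -0.006 -1.   ] j6 0.041 tau6 -0.403
```

{"op": "step_arm", "data": {
  "targets": [
    [[0,0.0001,0,0,0.08,0,0.35],[0,0.0001,0,0,0.08,0,0.35],[0,0.0001,0,0,0.08,0,0.35]]
  ]
}}

```text
t: 14.0
eef_pos: [0.5065, 0.0979, 0.0619]
ee_rot: [-0.45, 0.452, -0.543, 0.547]
force: [0.5, -0.5, -0.2]
opening: 0.465
```

```bash
python3 -c "
from h import *
st('w19.png')"
```

```text
t 14.0 op 0.465 F [ 0.5  -0.54 -0.22] M [-0.067  0.098  0.138] e [0.5065 0.0979 0.0619] yaw -0.1881 ty [ 0.002 -0.006 -1.   ] j6 0.275 tau6 -0.403
```

View pics/w19.png

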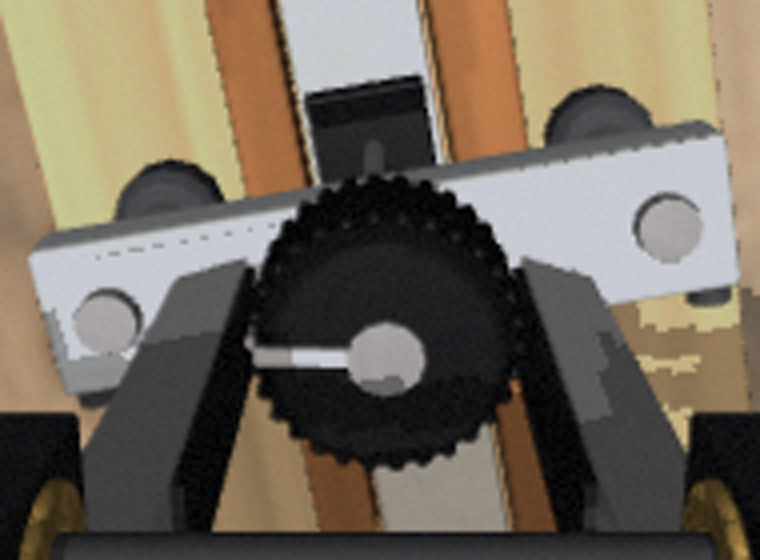

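{"op": "step_arm", "data": {
  "targets": [
    [[0,0.0001,0,0,0.08,0,0.35],[0,0.0001,0,0,0.08,0,0.35],[0,0.0001,0,0,0.08,0,0.35]]
  ]
}}

```text
t: 14.42
eef_pos: [0.5061, 0.098, 0.0615]
ee_rot: [-0.383, 0.385, -0.592, 0.596]
force: [0.3, 0.3, 0.2]
opening: 0.468
```

```bash
python3 -c "
from h import *
st()"
```

```text
t 14.43 op 0.468 F [0.26 0.34 0.21] M [0.013 0.16  0.243] e [0.5061 0.098  0.0615] yaw -0.4226 ty [ 0.001 -0.006 -1.   ] j6 0.509 tau6 -0.229
```

{"op": "step_arm", "data": {
  "targets": [
    [[0,0,0,0,0.03,0,0.35]]
  ]
}}

```text
t: 14.55
eef_pos: [0.5061, 0.0981, 0.0615]
ee_rot: [-0.375, 0.377, -0.597, 0.601]
force: [1.5, 0.3, -0.3]
opening: 0.466
```

```bash
python3 -c "
from h import *
st('w20.png')"
```

```text
t 14.55 op 0.466 F [ 1.46  0.35 -0.28] M [ 0.112 -0.029  0.31 ] e [0.5061 0.0981 0.0615] yaw -0.4495 ty [ 0.001 -0.006 -1.   ] j6 0.536 tau6 0.215
```

View pics/w20.png

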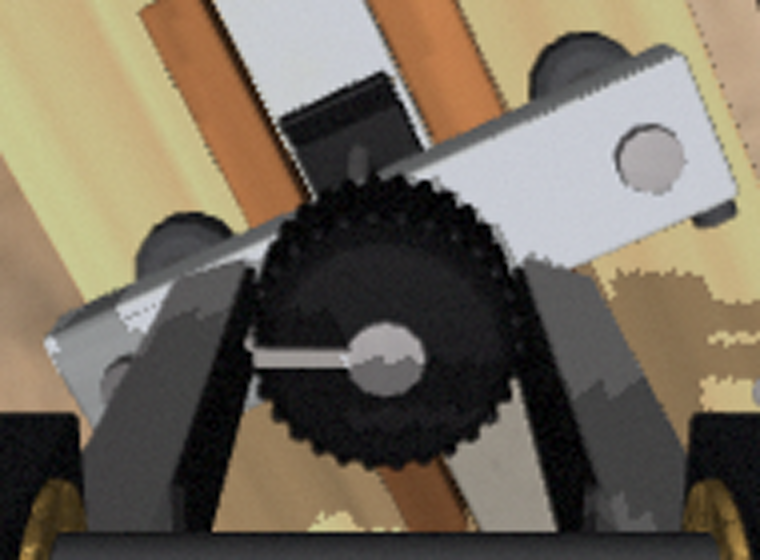

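{"op": "step_arm", "data": {
  "targets": [
    [[0,0,0,0,0,0,0.35],[0,-0.0001,0,0,-0.1,0,0.35],[0,-0.0002,0,0,-0.15,0,0.35],[0,-0.0002,0,0,-0.15,0,0.35],[0,-0.0002,0,0,-0.15,0,0.35],[0,-0.0002,0,0,-0.15,0,0.35],[0,-0.0002,0,0,-0.15,0,0.35],[0,-0.0002,0,0,-0.15,0,0.35],[0,-0.0002,0,0,-0.15,0,0.35]]
  ],
  "newtons": 25
}}

```text
t: 15.72
eef_pos: [0.5081, 0.0984, 0.063]
ee_rot: [-0.647, 0.649, -0.281, 0.285]
force: [-0.2, 1.4, -2.0]
opening: 0.461
```

```bash
python3 -c "
from h import *
st('w21.png')"
```

```text
t 15.72 op 0.461 F [-0.15  1.36 -2.02] M [ 0.062 -0.15  -0.143] e [0.5081 0.0984 0.063 ] yaw 0.7465 ty [ 0.005 -0.004 -1.   ] j6 -0.661 tau6 0.9
```

View pics/w21.png

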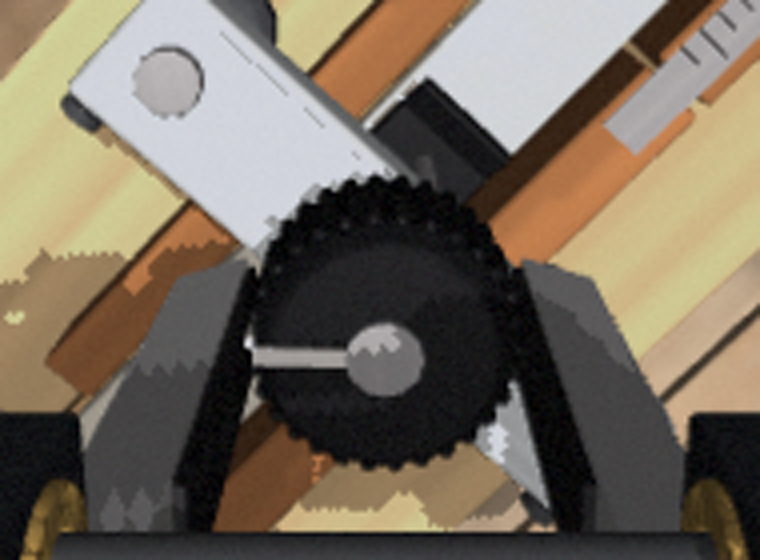

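{"op": "step_arm", "data": {
  "targets": [
    [[0,-0.0002,0,0,-0.15,0,0.35],[0,-0.0002,0,0,-0.14,0,0.35],[0,-0.0001,0,0,-0.08,0,0.35],[0,0,0,0,0,0,0.35]]
  ]
}}

```text
t: 16.27
eef_pos: [0.5085, 0.0989, 0.0635]
ee_rot: [-0.689, 0.69, -0.154, 0.158]
force: [-0.6, 0.2, 1.0]
opening: 0.462
```

```bash
python3 -c "
from h import *
st('w22.png')"
```

```text
t 16.27 op 0.462 F [-0.56  0.19  0.99] M [ 0.016 -0.087  0.137] e [0.5085 0.0989 0.0635] yaw 1.1259 ty [ 0.006 -0.003 -1.   ] j6 -1.04 tau6 -0.04
```

View pics/w22.png

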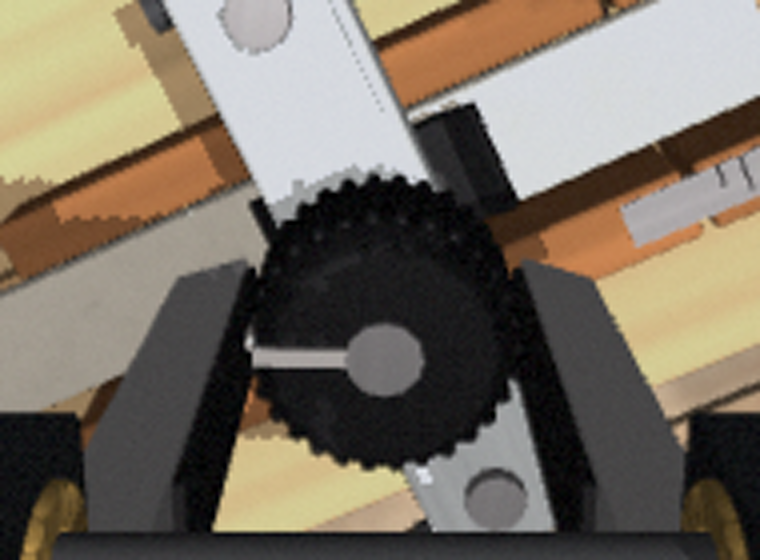

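{"op": "step_arm", "data": {
  "targets": [
    [[0,0,0,0,0,0,0.75],[0,0,0,0,0,0,0.75],[0,0,0,0,0,0,0.75],[0,-0.02,0,0,0,0,0.75],[0,-0.03,0,0,0,0,0.75],[0,-0.04,0,0,0,0,0.75],[0,-0.04,0,0,0,0,0.6]]
  ]
}}

```text
t: 17.2
eef_pos: [0.505, 0.099, 0.1922]
ee_rot: [-0.688, 0.691, -0.159, 0.156]
force: [0.4, 0.2, -0.7]
opening: 0.681
```

```bash
python3 - <<'E'
from h import *
st()
p=snap('wrist','w23.png');print(at_z(p,318,196,.119).round(4))
for q in('knob_top','white_slat'): print(q,[(np.round(d['bbox']),round(d['p'],2)) for d in arm.spot_in(q,p)[:2]])
E
```

```text
t 17.2 op 0.681 F [ 0.37  0.17 -0.65] M [ 0.001 -0.139 -0.005] e [0.505  0.099  0.1922] yaw 1.1216 ty [-0.004 -0.004 -1.   ] j6 -1.036 tau6 -0.003
[0.5029 0.1018 0.119 ]
knob_top [(array([296., 178.,  39.,  42.]), 0.94), (array([279., 135.,  69., 108.]), 0.69)]
white_slat [(array([195., 145., 190., 100.]), 0.56)]
```

View pics/w23.png

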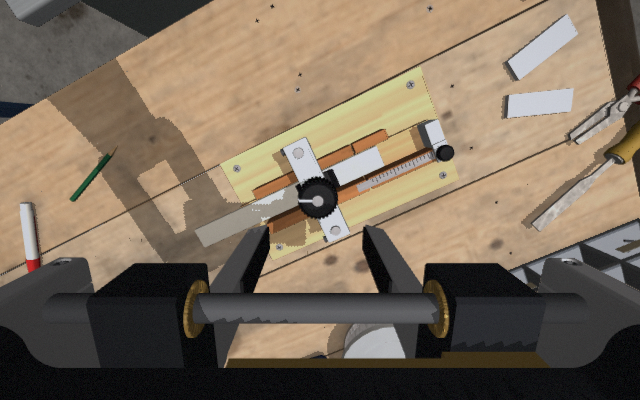

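{"op": "step_arm", "data": {
  "targets": [
    [[0.022,0,-0.046,0,0,0,0.6],[0.022,0,-0.046,0,0,0,0.6],[0.022,0,-0.046,0,0,0,0.6],[0.022,0,-0.046,0,0,0,0.5],[0.022,0,-0.046,0,0,0,0.3],[0,0,0,0,0.186,0,0],[0,0,0,0,0.186,0,0],[0,0,0,0,0.186,0,0],[0,0,0,0,0.186,0,0],[0,0,0,0,0.186,0,0],[0,0,0,0,0.186,0,0]]
  ]
}}

```text
t: 18.73
eef_pos: [0.4961, -0.1608, 0.1688]
ee_rot: [0.494, -0.506, 0.511, -0.489]
force: [-0.7, -0.1, -0.2]
opening: 0.003
```

```bash
python3 - <<'E'
from h import *
st()
p=snap('wrist','w24.png')
for q in('knob_top','white_slat'): print(q,[(np.round(d['bbox']),round(d['p'],2)) for d in arm.spot_in(q,p)[:2]])
s=arm.get_state();print([np.round(proj(p,s['eef_pos']+rot(s['ee_rot'])@np.array([0,y,0]))) for y in(0,-.02,-.035)])
p=snap('scene','s24.png');print(proj(p,s['eef_pos']))
E
```

```text
t 18.73 op 0.003 F [-0.65 -0.15 -0.2 ] M [ 0.002 -0.085 -0.01 ] e [ 0.4961 -0.1608  0.1688] yaw 0.0001 ty [-0.032  0.01  -0.999] j6 -0.42 tau6 -1.236
knob_top []
white_slat [(array([314.,   0.,  31., 129.]), 0.78)]
[array([316., 221.]), array([316., 230.]), array([316., 237.])]
(np.float64(353.204662413449), np.float64(171.41146504541814))
```

View pics/w24.png

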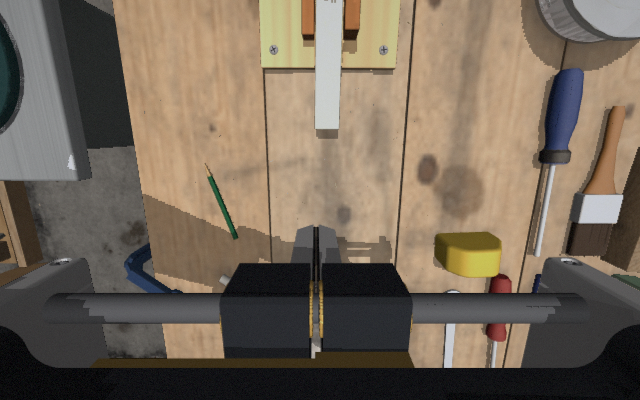

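View pics/s24.png

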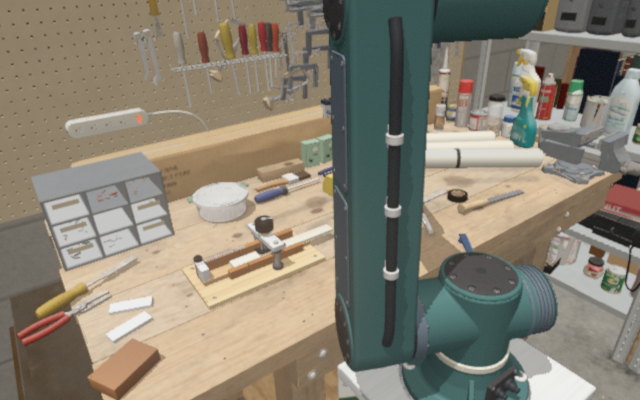

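```bash
python3 - <<'E'
from h import *
s=arm.get_state();p=snap('wrist','w25.png')
a=p['pixels'][60:250,270:380];cv2.imwrite('pics/w25c.png',cv2.resize(a,None,fx=4,fy=4,interpolation=2)[:600])
for u,v in((317,128),(339,128),(327,126)): print(at_z(p,u,v,.032).round(4))
print(at_z(p,327,136.5,.024).round(4))
E
```

```text
[ 0.4932 -0.0876  0.032 ]
[ 0.5199 -0.0874  0.032 ]
[ 0.5053 -0.0852  0.032 ]
[ 0.5056 -0.0978  0.024 ]
```

View pics/w25c.png

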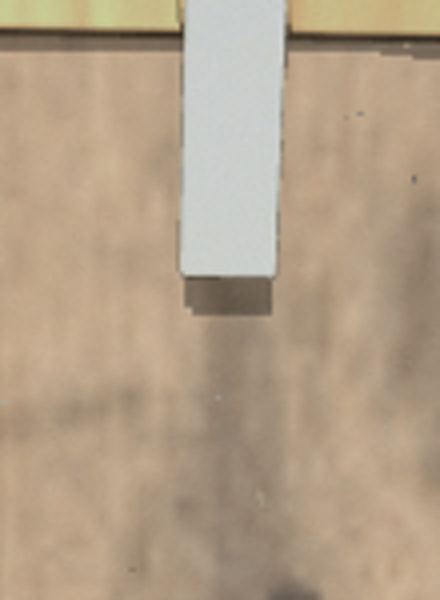

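{"op": "step_arm", "data": {
  "targets": [
    [[-0.005,0.02,0.005,0.02,0,-0.005,0],[-0.01,0.04,0.0045,0.012,0,-0.005,0],[-0.01,0.04,0,0,0,0,0],[0,0.03,0,0,0,0,0],[0,0,0,0,0,0,0]]
  ]
}}

```text
t: 19.6
eef_pos: [0.506, -0.1353, 0.0368]
ee_rot: [0.505, -0.504, 0.494, -0.497]
force: [-0.1, -0.8, -0.6]
opening: 0.002
```

```bash
python3 - <<'E'
from h import *
st();s=arm.get_state();p=snap('wrist','w26.png');print([np.round(proj(p,s['eef_pos']+rot(s['ee_rot'])@np.array([x,-.032,0]))) for x in(-.008,0)], proj(p,[.5055,-.0885,.032]))
E
```

```text
t 19.6 op 0.002 F [-0.07 -0.77 -0.57] M [-0.058 -0.059  0.017] e [ 0.506  -0.1353  0.0368] yaw 0.0189 ty [ 0.005 -0.002 -1.   ] j6 -0.388 tau6 0.008
[array([316., 225.]), array([316., 235.])] (np.float64(316.35780684128923), np.float64(161.60197365984004))
```

View pics/w26.png

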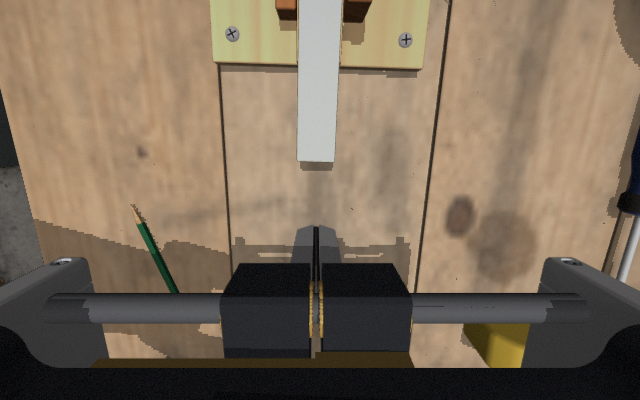

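{"op": "step_arm", "data": {
  "targets": [
    [[0,0.02,0,0,0,0,0],[0,0.01,0,0,0,0,0],[0,0.01,0,0,0,0,0],[0,0,0,0,0,0,0]]
  ]
}}

```text
t: 20.15
eef_pos: [0.5129, -0.1383, 0.0043]
ee_rot: [0.508, -0.502, 0.488, -0.502]
force: [0.2, -0.1, 0.4]
opening: 0.008
```

```bash
python3 - <<'E'
from h import *
st();p=snap('wrist','w27.png');print(proj(p,[.5055,-.0885,.032]))
E
```

```text
t 20.15 op 0.008 F [ 0.16 -0.07  0.35] M [-0.095 -0.104 -0.002] e [ 0.5129 -0.1383  0.0043] yaw 0.0202 ty [ 0.02  -0.008 -1.   ] j6 -0.39 tau6 0.002
(np.float64(307.19800092014844), np.float64(163.07358826440236))
```

View pics/w27.png

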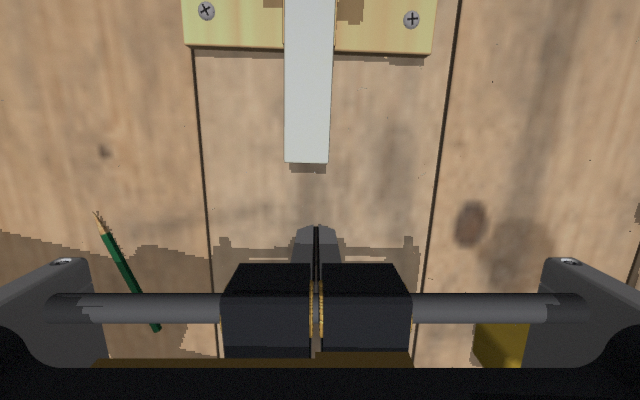

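```bash
python3 -c "
from h import *
s=arm.get_state();print(np.round(s['joint_pos'],3),np.round(s['tau'],2))"
```

```text
[-0.37   0.123  1.671  0.     1.326 -0.39 ] [ 2.000e-02 -3.233e+01 -2.699e+01  6.000e-02  1.000e-02 -0.000e+00]
```

{"op": "step_arm", "data": {
  "targets": [
    [[0,0.005,-0.007,-0.02,0,0.008,0],[0,0.005,0,0,0,0,0],[0,0.005,0,0,0,0,0],[0,0,0,0,0,0,0]]
  ]
}}

```text
t: 20.7
eef_pos: [0.5069, -0.1391, -0.0099]
ee_rot: [0.505, -0.505, 0.494, -0.495]
force: [0.1, -0.0, -0.5]
opening: 0.007
```

```bash
python3 - <<'E'
from h import *
st()
E
```

```text
t 20.7 op 0.007 F [ 0.1  -0.01 -0.52] M [-0.011 -0.08  -0.006] e [ 0.5069 -0.1391 -0.0099] yaw 0.0202 ty [ 0.001 -0.001 -1.   ] j6 -0.396 tau6 0.0
```

{"op": "step_arm", "data": {
  "targets": [
    [[0,0.004,-0.001,0,-0.01,0,0],[0,0.005,0,0,0,0,0],[-0.01,0,0,0,0,0,0],[-0.01,0,0,0,0,0,0],[0,0,0,0,0,0,0]]
  ]
}}

```text
t: 21.32
eef_pos: [0.5051, -0.1173, -0.0196]
ee_rot: [0.508, -0.508, 0.492, -0.492]
force: [0.2, 0.1, -0.6]
opening: 0.005
```

```bash
python3 - <<'E'
from h import *
st();p=snap('wrist','w28.png');print(proj(p,[.5055,-.0885,.032]))
p=snap('top','t28.png');a=p['pixels'][150:260,180:400];cv2.imwrite('pics/t28c.png',cv2.resize(a,None,fx=3.5,fy=3.5,interpolation=2))
E
```

```text
t 21.32 op 0.005 F [ 0.19  0.07 -0.56] M [-0.052 -0.092  0.007] e [ 0.5051 -0.1173 -0.0196] yaw 0.0312 ty [ 0.001 -0.    -1.   ] j6 -0.369 tau6 0.03
(np.float64(318.32451616861465), np.float64(202.78838362153513))
```

View pics/w28.png

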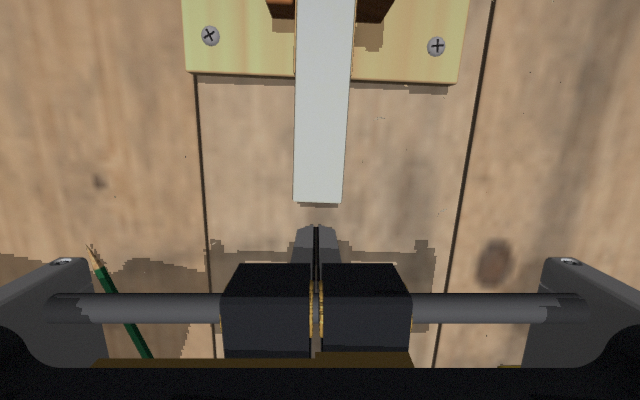

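View pics/t28c.png

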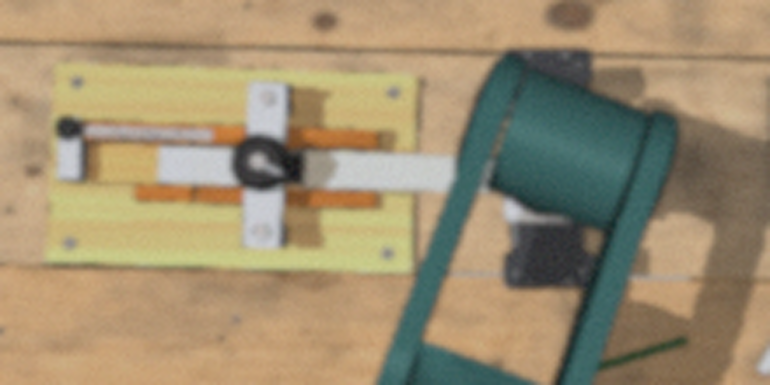

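{"op": "step_arm", "data": {
  "targets": [
    [[-0.007,0,0,0,0.02,0,0],[-0.007,0,0,0,0.02,0,0],[-0.006,0,0,0,0,0,0],[-0.006,0,0,0,0,0,0],[-0.006,0,0,0,0,0,0]]
  ]
}}

```text
t: 22.05
eef_pos: [0.5055, -0.0848, -0.0192]
ee_rot: [-0.497, 0.497, -0.502, 0.504]
force: [1.0, -0.5, -0.4]
opening: 0.005
```

```bash
python3 - <<'E'
from h import *
st();p=snap('wrist','w29.png')
E
```

```text
t 22.05 op 0.005 F [ 0.97 -0.47 -0.37] M [-0.149 -0.02  -0.027] e [ 0.5055 -0.0848 -0.0192] yaw -0.0131 ty [ 0.002 -0.002 -1.   ] j6 -0.263 tau6 -0.079
```

View pics/w29.png

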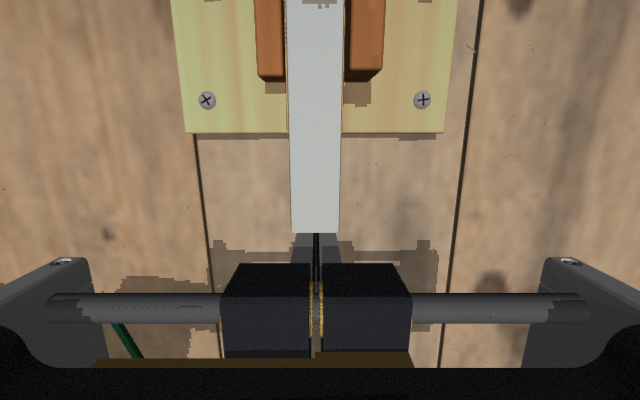

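{"op": "step_arm", "data": {
  "targets": [
    [[-0.006,0,0,0,0,0,0],[-0.006,0,0,0,0,0,0],[-0.006,0,0,0,0,0,0],[-0.006,0,0,0,0,0,0],[-0.005,0,0,0,0,0,0],[-0.003,0,0,0,0,0,0]]
  ]
}}

```text
t: 22.85
eef_pos: [0.506, -0.05, -0.0192]
ee_rot: [-0.497, 0.497, -0.502, 0.504]
force: [-0.6, -0.9, 0.3]
opening: 0.003
```

```bash
python3 - <<'E'
from h import *
st();p=snap('wrist','w30.png');
p=snap('top','t30.png');a=p['pixels'][150:260,180:400];cv2.imwrite('pics/t30c.png',cv2.resize(a,None,fx=3.5,fy=3.5,interpolation=2))
E
```

```text
t 22.85 op 0.003 F [-0.65 -0.91  0.34] M [-0.167 -0.114 -0.   ] e [ 0.506  -0.05   -0.0192] yaw -0.0126 ty [ 0.002 -0.001 -1.   ] j6 -0.197 tau6 -0.035
```

View pics/t30c.png

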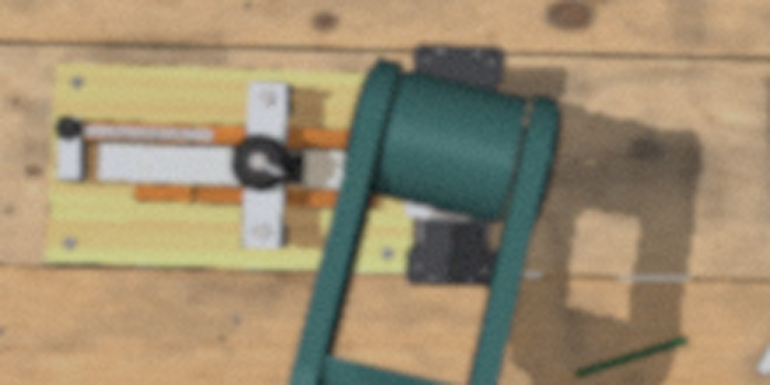

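View pics/w30.png

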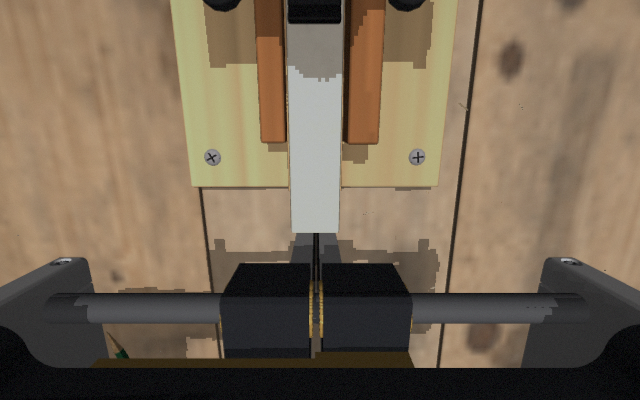

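{"op": "step_arm", "data": {
  "targets": [
    [[-0.002,0,0,0,0,0,0],[-0.002,0,0,0,0,0,0],[-0.002,0,0,0,0,0,0]]
  ]
}}

```text
t: 23.32
eef_pos: [0.5061, -0.044, -0.0192]
ee_rot: [-0.497, 0.496, -0.502, 0.504]
force: [0.0, -1.1, 0.1]
opening: 0.007
```

{"op": "step_arm", "data": {
  "targets": [
    [[-0.001,0,0,0,0,0,0],[-0.001,0,0,0,0,0,0]]
  ]
}}

```text
t: 23.58
eef_pos: [0.5061, -0.0419, -0.0192]
ee_rot: [-0.497, 0.497, -0.502, 0.504]
force: [-0.9, -1.4, -0.7]
opening: 0.002
```

```bash
python3 - <<'E'
from h import *
st()
p=snap('top','t31.png');a=p['pixels'][170:220,180:300];cv2.imwrite('pics/t31c.png',cv2.resize(a,None,fx=6,fy=6,interpolation=2))
E
```

```text
t 23.57 op 0.002 F [-0.95 -1.41 -0.73] M [-0.239 -0.1   -0.044] e [ 0.5061 -0.0419 -0.0192] yaw -0.0131 ty [ 0.002 -0.001 -1.   ] j6 -0.18 tau6 -0.012
```

View pics/t31c.png

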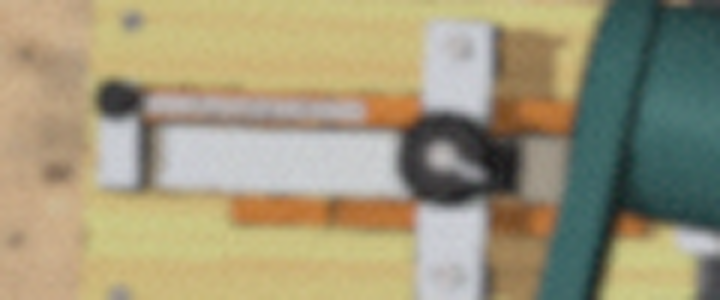

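{"op": "step_arm", "data": {
  "targets": [
    [[-0.001,0,0,0,0,0,0],[-0.001,0,0,0,0,0,0]]
  ]
}}

```text
t: 23.88
eef_pos: [0.5061, -0.0399, -0.0192]
ee_rot: [-0.497, 0.497, -0.502, 0.504]
force: [-0.7, -2.1, 0.9]
opening: 0.004
```

{"op": "step_arm", "data": {
  "targets": [
    [[-0.001,0,0,0,0,0,0]]
  ]
}}

```text
t: 24.0
eef_pos: [0.5062, -0.04, -0.0191]
ee_rot: [-0.496, 0.497, -0.502, 0.505]
force: [0.4, -5.4, -0.7]
opening: 0.0
```

{"op": "step_arm", "data": {
  "targets": [
    [[-0.001,0,0,0,0,0,0]]
  ]
}}

```text
t: 24.12
eef_pos: [0.5063, -0.0401, -0.0191]
ee_rot: [-0.496, 0.498, -0.501, 0.505]
force: [-0.1, -4.4, -0.3]
opening: 0.004
```

{"op": "step_arm", "data": {
  "targets": [
    [[-0.001,0,0,0,0,0,0]]
  ]
}}

```text
t: 24.25
eef_pos: [0.5063, -0.0402, -0.0191]
ee_rot: [-0.495, 0.498, -0.501, 0.506]
force: [0.8, -5.1, 0.1]
opening: 0.004
```

```bash
python3 - <<'E'
from h import *
st()
p=snap('top','t32.png');a=p['pixels'][170:220,180:300];cv2.imwrite('pics/t32c.png',cv2.resize(a,None,fx=6,fy=6,interpolation=2))
E
```

```text
t 24.25 op 0.004 F [ 0.83 -5.09  0.12] M [-1.011 -0.105 -0.017] e [ 0.5063 -0.0402 -0.0191] yaw -0.0132 ty [ 0.003 -0.008 -1.   ] j6 -0.17 tau6 -0.007
```

View pics/t32c.png

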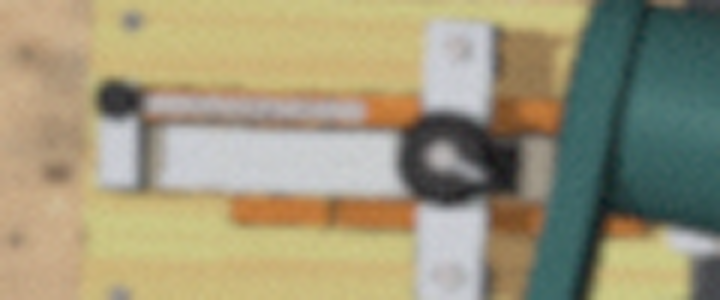

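{"op": "step_arm", "data": {
  "targets": [
    [[0.002,0,0,0,0,0,0],[0.008,0,0,0,0,0,0],[0.02,0,0,0,0,0,0],[0.02,0,0,0,0,0,0],[0,-0.03,0,0,0,0,0],[0,-0.05,0,0,0,0,0],[0,-0.05,0,0,0,0,0],[0,-0.05,0,0,0,0,0],[0,0,0,0,0,0,0]]
  ]
}}

```text
t: 25.42
eef_pos: [0.5042, -0.088, 0.1651]
ee_rot: [0.498, -0.496, 0.504, -0.502]
force: [0.7, 1.3, -0.6]
opening: 0.006
```

```bash
python3 - <<'E'
from h import *
st()
p=snap('top','t33.png');a=p['pixels'][150:260,180:400];cv2.imwrite('pics/t33c.png',cv2.resize(a,None,fx=3.5,fy=3.5,interpolation=2))
p=snap('scene','s33.png');a=p['pixels'][180:320,170:370];cv2.imwrite('pics/s33c.png',cv2.resize(a,None,fx=4,fy=4,interpolation=2))
p=snap('wrist','w33.png')
E
```

```text
t 25.43 op 0.006 F [ 0.67  1.26 -0.61] M [-0.032 -0.113  0.059] e [ 0.5042 -0.088   0.1651] yaw -0.013 ty [-0.     0.005 -1.   ] j6 -0.274 tau6 0.004
```

View pics/s33c.png

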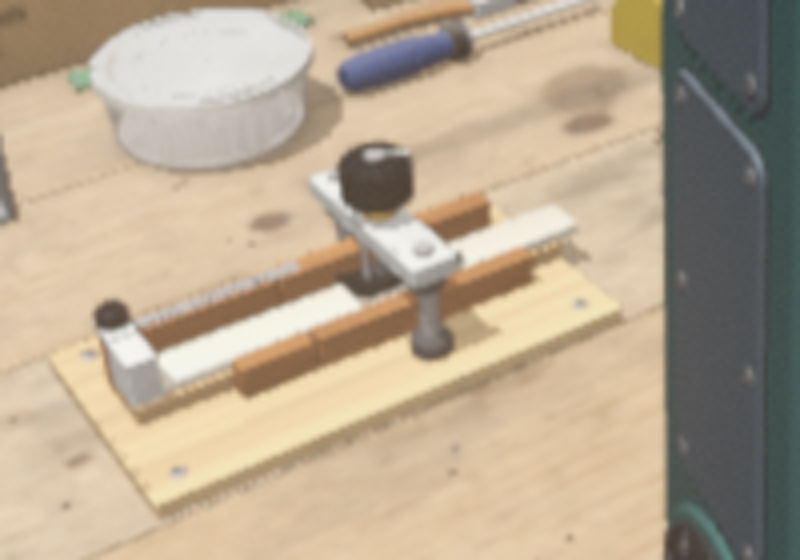

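View pics/t33c.png

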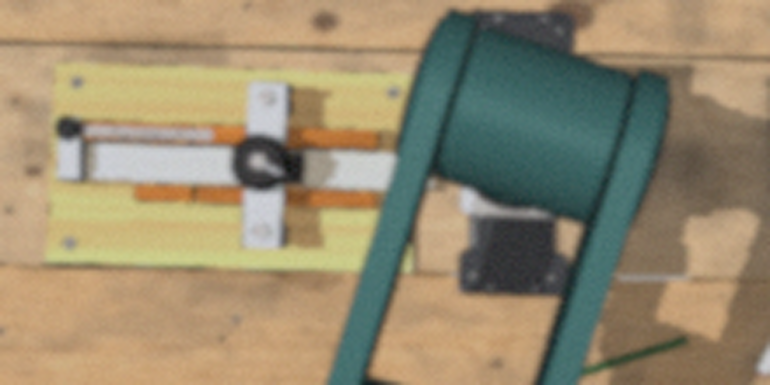

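View pics/w33.png

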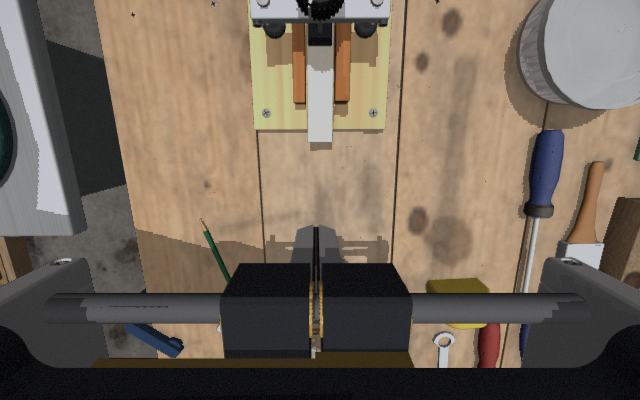

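```bash
python3 -c "
from h import *
print(arm.job_done());st()"
```

```text
the job is handed in; nothing more can be done
None
the job is handed in; nothing more can be done
```

I did all three steps in order and handed the job in at about 25 s; no verdict was reported.

- **Seating:** I turned the knob clockwise about 2.7 rad. The reaction torque rose from about 0.115 N m (free turning) to 0.31 N m, roughly 150 N on the slat. That is estimated from torque, with an error of perhaps 25 N, and sits between the 60 N and 300 N limits.
- **Backing off:** I turned the knob back 1.575 rad, a quarter turn. The white line stayed fixed relative to the gripper throughout, so the grip did not slip, and it had not moved after I let go.
- **Slat:** I pushed its tail along the channel. It ran freely, with about 1–2 N on the tool. The force rose to about 5 N and the slat stopped where I expected the stop face. I then backed off without touching anything.
- **Last views:**
  - The slat's end is against the stop in the scene view. The small gap in the top view matches the parallax from the taller stop.
  - The knob line is unchanged.
  - I did not touch any bystander. The pencil and the part of the tape measure in view look undisturbed; I made no last check of the marker pen or try square.

**Disagreement:** the fingertips really end about 32 mm above the reported TCP. My first close on the knob therefore passed above it without touching anything, and I corrected for the offset in the later moves.

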